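Store the repaired display and press the drawer's label holder home

ROBOT

A 6-joint arm with a two-finger parallel gripper is mounted at the origin on the work surface. World frame = base frame: x ahead of the robot, y to its left, z up, the work surface at z = 0. Lengths are in mm, angles in degrees, forces in N, time in s.
With the tool pointing down it reaches from about 300 to 850 mm from the base axis. Payload 4.2 kg.
Tool frame: the origin (TCP) lies on the centre line of the jaws, within the pads' length; the fingertips stand env.nose_length ahead of it and the grasp point (between the pads) lies 2 mm behind it (env.nose_length is the distance from the TCP to the fingertips, in mm); z points along the fingers, y is the direction in which the jaws open and shut (so a half turn about z gives the same grasp; the last joint's range is limited). The gripper opens to 91 mm and grips with 3 to 60 N. Pads are 32 mm wide; open, the fingers measure 118 mm over their backs; the gripper's body (76 mm by 178 mm) begins 60 mm behind the grasp point.
Start: joints at [-1.146, 18.312, 89.639, -0, 72.044, -1.146], TCP at [575.014, 0, 230.976] pointing down, gripper open.
Joint ranges: [-177.97, 177.97], [-48.28, 115.42], [12.27, 149.76], [-77.06, 257.06], [2.81, 150.46], [-146.56, 146.56]. Speed limits (degrees/s): [147.25, 147.25, 180, 180, 180, 180].

INTERFACE

Orientations are given as [roll, pitch, yaw] about the fixed x, y, z axes, in that order (R = Rz(yaw) Ry(pitch) Rx(roll)).
In Python, from workcell import env gives the robot as it stands. The module is installed in compiled form; this text tells all that it offers.
- The arm moves only by the tool jog_arm, never from a script. Its argument "deltas" is a list that holds one entry, the list of rows, each a list of 5 numbers: the shift along the tool's x, y, z in m, then the turn about the tool's z in degrees, then the finger opening in m, from 0 to 0.0912. A call has 1 to 20 rows; each row is the pose to reach, as a shift and turn from the pose commanded when the call began, along the tool's axes at that moment; what a row does not reach only later rows make up. A row lasts 1/12 s, in which the tool goes at most 41.7 mm and 7.16 degrees, less where a joint would pass 70% of its speed; a pose out of reach is approached as far as the arm can. A call with a gripper value outside its range is refused whole. The fingers move at their own pace and stop on an object; "grip_force" is the grip in N (left out, the last holds). Time passes only in rows, so rows that repeat a pose let the fingers close. It gives the time, the measured TCP pose, the force and the opening at its end, in the units of the state.
- env.state(): the state, without advancing time (a new reading comes with each control period).
- env.grab_frame(name): name is "scene" or "side" or "wrist"; returns the picture (480x640x3 uint8, red, green, blue); there is no depth.
- env.camera_params(name): a dict with "fx", "fy", "cx", "cy" (pixels), "xyz" and "orientation" of the camera in the world. Camera axes: x right, y down, z forward; pixel columns grow to the right and rows downward; lengths in mm; the calibration is good to about 2 mm. A picture is of the moment at which its call begins: read the wrist's pose just before it. camera_params takes no time and is no camera call; for the wrist camera it gives the pose at the moment of the call.
- env.job_done(): hands the job in, once; it reports no verdict.
Trained networks look in the newest picture that a camera, given by its name, has taken for a name from the list of things; names that differ only in an ending like _2 or _b are one class to them, and where a whole thing is asked for, a point or a joint stands for the part that bears it (a point fixed in the world has none). Each returns a list of dicts, best first, with "conf" (0 to 1); they miss things now and then, are a little off and sometimes report something else, mostly with a low value. They report only what shows in the picture. A call takes as long as a camera call. They do not tell look-alikes from the thing itself.
- env.look_for(camera, label): "xyz" ([x, y, z] in mm, in world coordinates, good to about 4 mm: the middle of the surface that is visible of it).
The state is a dict: "time_s": time; "qpos": joint angles; "qvel": joint speeds; "effort": joint torques, N m; "ee_pos": TCP position; "ee_rot": TCP orientation; "force": force on the tool from outside, world axes, zero at the start; "torque": the same for the moment, N m; "gripper_width": finger opening in mm.
Only numpy, scipy, OpenCV 4.12 (cv2) and the standard library are available. Lean on these libraries where they do the work, as an engineer would, in place of code of your own. Each camera call takes 0.05 s, during which the arm holds its last target.

TASK

Put the repaired display module lying flat, screen up, into the open drawer and let go of it; then take the wider of the two label holders from the rack and push it, upright, down behind the lip on the drawer front until the sprung foot under it is fully down. The spring would push it out again, so finish while still holding the holder pressed home in the drawer-front rail, for me to fit the locking screw; leave the other things on the bench where they are.

Things in the scene. Friction and masses are not known exactly. Their poses are not given: they have to be found in the camera images.
- module: display module: flat aluminium can 56 x 38 x 14 mm (x, y, z) with a greenish screen on top, 50 to 100 g, lying on the mat screen up. Origin: centre of its underside; x along its length, z up out of the screen.
- wide_holder: the wider label holder: stiff grey plastic plate 8 mm thick (its x), 60 mm wide (its y), 60 mm tall (its z), a blank paper card on both faces (either face may point outwards), about 45 g. Origin: centre of its bottom edge. It starts standing loosely in one of the rack's two slots, its lowest 14 mm inside the slot, 46 mm showing above.
- narrow_holder: the narrower label holder, 8 x 36 x 60 mm, in the other slot of the rack; stays there. Origin: centre of its bottom edge.
- rack: fixed black rack, 44 mm (x) by 200 mm (y), 22 mm high, with two slots end to end, 50 mm either side of its middle along y; slot floors 8 mm above the table. Origin: centre of its underside.
- unit: fixed grey drawer unit 240 mm deep (x), 200 mm wide (y), 85 mm high; the drawer comes out of its front, towards its own -x. Origin: centre of its underside.
- drawer (a joint): how far the drawer is out, m: 0 shut, 0.15 fully out; starts 0.115 to 0.14 out. Stiff: it takes over 5 N to slide it.
- drawer_floor (a point): on the drawer's inner floor (12 mm above the table), at the inner face of the drawer front, mid-width. x points into the drawer (towards the unit), y across, z up. Inside 176 mm wide (y), 211 mm long (x); only the part that is out, x from 0 to the value of joint drawer, is open from above. Sides reach 55 mm above the table, the front 63 mm, the unit's roof 85 mm.
- rail_seat (a point): where the centre of the holder's bottom edge must end (42 mm above the table): middle of the rail outside the drawer front. Axes as drawer_floor. Rail: open on top, 11 mm wide (x) between front and lip, 68 mm long (y) between end cheeks. Lip straight to 12 mm above this point, flaring out to 20 mm above; drawer front up to 21 mm, cheeks to 15 mm above it.
- foot (a joint): sprung foot in the rail, m: 0 up (its top is then 50 mm above the table), 0.008 fully down on its stop. The spring pushes up with about 2 N at the start of travel and 10 N at the end; it springs back when let go.
- back_shell: blue plastic half shell of a hand-held instrument, 85 x 55 x 22 mm. Bystander. Origin: centre of its underside.
- screwdriver: screwdriver, 160 mm, lying on the mat. Bystander.
- pliers: pliers with red handles, 175 mm long. Bystander.
- mouse: computer mouse, 100 x 58 x 30 mm. Bystander.
- flux_bottle: small white bottle with a red cap, 38 mm across, 85 mm tall. Bystander.
- solder_reel: reel of solder standing on its flange, 56 mm across, 42 mm high. Bystander.
Things that resemble listed ones, but are neither listed nor needed, are in the scene too. Leave any blue look-alike of the module alone.

How it is judged:
By the outcome, as a careful person would: the job done as asked, in the order asked, and still so for the second after the job is handed in, while the arm keeps its last pose, push and grip.
It also fails if it takes over 69 s, if anything falls off the work surface, if the arm or the gripper's body presses on something with over 40 N, if the wrist force passes 120 N, or if a joint passes its speed limit or range.

## Working session

There is one attempt and no reset: what is moved stays moved. The work goes in short steps, Python scripts to look and compute and a tool call to move; the robot and the scene stay as the last step left them, time stands still between calls to the robot, and variables do not carry over. Pictures are saved under pics/ and viewed, and the job is handed in when it is done.

Besides the shell and the picture viewer there is one more tool, called after ">>>" as a command line: name --argument value ..., lists and objects as JSON in quotes. jog_arm: Moves the arm, as the interface text tells. Its arguments: {"type":"object","properties":{"deltas":{"type":"array"},"grip_force":{"type":"number"}},"required":["deltas"]}

```bash
mkdir -p pics; ls; python3 - <<'E'
from workcell import env
import cv2
print(env.state()); print(env.nose_length)
for n in ("scene","side","wrist"):
    print(n,env.camera_params(n))
    im=env.grab_frame(n); cv2.imwrite(f"pics/{n}0.png",im[:,:,::-1])
E
```

```text
pics
{'time_s': 0.0, 'qpos': array([-1.14613949e+00,  1.83493140e+01,  8.97094873e+01, -9.69111617e-04,
        7.20415799e+01, -1.14656297e+00]), 'qvel': array([ 0.02530694,  0.10604144, -0.08623562, -0.02968585, -0.03613841,
        0.03234527]), 'effort': array([-5.01459035e-04, -4.12465632e+01, -2.31973493e+01,  7.28826877e-02,
        4.58198413e-02, -1.41870069e-04]), 'ee_pos': array([5.74507272e+02, 3.24932755e-03, 2.30122694e+02]), 'ee_rot': array([-1.79899620e+02, -1.08743717e-03,  9.00007221e+01]), 'force': array([0.24446248, 0.41744143, 0.42783018]), 'torque': array([ 0.02126845, -0.06955251,  0.01471306]), 'gripper_width': 91.18806460481173}
17.0
scene {'fx': 491.7027277448289, 'fy': 491.7027277448289, 'cx': 315.1185007903253, 'cy': 241.5211617656905, 'xyz': array([1186.06044848,  -28.52229916,  985.11042602]), 'orientation': array([-144.68945801,   -0.49988495,   81.17703728])}
side {'fx': 456.1544278026823, 'fy': 456.1544278026823, 'cx': 313.41689998806083, 'cy': 239.1020850779659, 'xyz': array([ 329.23916273, -484.6818432 ,  779.56035934]), 'orientation': array([-140.35201921,   -0.84778898,  -20.07302735])}
wrist {'fx': 356.0284610995152, 'fy': 356.0284610995152, 'cx': 321.1445543156997, 'cy': 238.6959559145975, 'xyz': array([574.48502771,  65.03605635, 384.14302019]), 'orientation': array([ 1.66425753e+02,  6.15773065e-02, -2.63250102e-02])}
```

View pics/scene0.png

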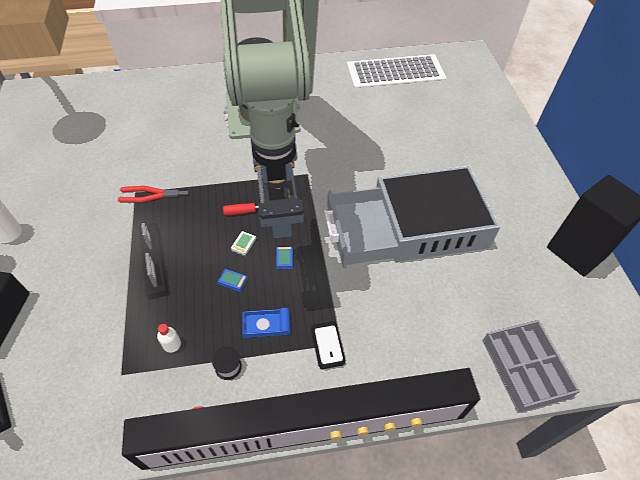

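View pics/side0.png

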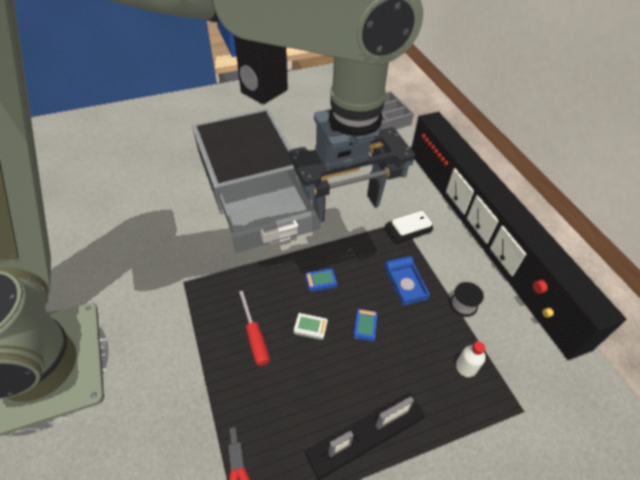

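View pics/wrist0.png

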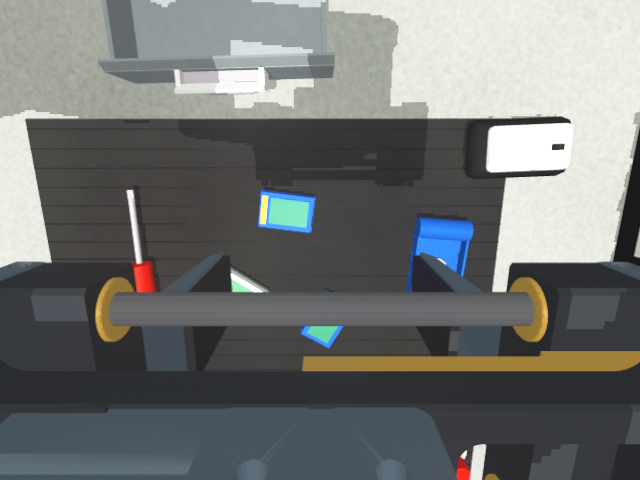

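```bash
python3 - <<'E'
from workcell import env
for n in ("scene","side","wrist"):
  for l in ("module","wide_holder","narrow_holder","rack","unit","drawer","rail_seat","drawer_floor"):
    print(n,l,[(d["xyz"].round(0).tolist() if hasattr(d["xyz"],'round') else d["xyz"],round(d["conf"],2)) for d in env.look_for(n,l)])
E
```

```text
scene module [([545.6, 5.3, 14.2], 0.81), ([383.7, -90.7, 20.6], 0.74), ([488.2, -87.5, 15.8], 0.73), ([581.7, -115.8, 13.5], 0.65)]
scene wide_holder [([504.1, 312.5, 84.4], 0.62), ([556.5, -289.7, 59.5], 0.51), ([480.7, 204.0, 16.2], 0.32)]
scene narrow_holder [([460.6, -303.5, 52.5], 0.55), ([486.2, -87.8, 14.7], 0.36)]
scene rack [([512.7, -300.3, 24.8], 0.78)]
scene unit [([505.3, 319.1, 83.8], 0.77), ([724.5, -248.2, 55.3], 0.52)]
scene drawer [([480.2, 203.9, 15.3], 0.63)]
scene rail_seat [([482.8, 200.1, 9.3], 0.66), ([486.8, -87.4, 15.1], 0.19)]
scene drawer_floor []
side module [([535.7, 3.8, 14.3], 0.72), ([479.6, -91.9, 13.6], 0.7), ([572.4, -129.0, 13.1], 0.58)]
side wide_holder [([542.6, -297.9, 52.5], 0.59), ([490.2, -311.7, 25.2], 0.19)]
side narrow_holder [([482.3, 214.6, 8.8], 0.69), ([447.7, -313.3, 61.2], 0.55)]
side rack [([486.8, -311.5, 25.2], 0.92), ([379.4, -88.3, 18.0], 0.58)]
side unit [([481.0, 290.9, 62.9], 0.8)]
side drawer [([483.7, 218.9, 15.6], 0.65)]
side rail_seat [([480.9, 217.8, 8.9], 0.73)]
side drawer_floor [([484.6, 214.0, 11.1], 0.92)]
wrist module [([575.6, -132.2, 14.3], 0.9), ([490.2, -76.1, 15.1], 0.68), ([542.1, 7.7, 17.3], 0.63)]
wrist wide_holder []
wrist narrow_holder [([482.4, 167.4, 11.7], 0.17)]
wrist rack []
wrist unit [([478.7, 163.9, 12.8], 0.85)]
wrist drawer [([481.8, 165.1, 10.7], 0.7)]
wrist rail_seat [([479.5, 165.9, 8.9], 0.59)]
wrist drawer_floor [([478.2, 170.9, 7.8], 0.97)]
```

The white, green-screened module is near (486,-88); the two blue ones, at about (545,5) and (575,-130), are the look-alikes. The rack is near y=-300, with the wide holder at x≈550. The drawer faces world -y, with its rail near y≈125. I'll move the wrist camera over the module.

>>> jog_arm --deltas '[[[-0.04,-0.02,0,0,0.0912],[-0.08,-0.04,0,0,0.0912],[-0.12,-0.06,0,0,0.0912],[-0.16,-0.085,0,0,0.0912],[-0.2,-0.085,0,0,0.0912],[-0.2,-0.085,0,0,0.0912],[-0.2,-0.085,0,0,0.0912]]]'

```text
time_s: 1.93
ee_pos: [489.5, -202.8, 231.1]
ee_rot: [180.0, 0.1, 89.7]
force: [1.9, 0.5, -0.3]
gripper_width: 91.1
```

```bash
cat > h.py <<'E'
from workcell import env
import numpy as np, cv2
from scipy.spatial.transform import Rotation as R
def cam(n):
    p=env.camera_params(n); return p, R.from_euler('xyz',p['orientation'],degrees=True).as_matrix(), np.array(p['xyz'])
def grab(n,f):
    c=cam(n); im=env.grab_frame(n); cv2.imwrite(f"pics/{f}.png",im[:,:,::-1]); np.save(f"pics/{f}.npy",np.array([c],dtype=object),allow_pickle=True); return im,c
def load(f):
    return cv2.imread(f"pics/{f}.png")[:,:,::-1], np.load(f"pics/{f}.npy",allow_pickle=True)[0]
def px2w(c,u,v,z):
    p,M,t=c; d=M@np.array([(u-p['cx'])/p['fx'],(v-p['cy'])/p['fy'],1]); s=(z-t[2])/d[2]; return t+s*d
def w2px(c,X):
    p,M,t=c; q=M.T@(np.array(X)-t); return q[0]/q[2]*p['fx']+p['cx'],q[1]/q[2]*p['fy']+p['cy']
def crop(im,f,x0,y0,x1,y1,k):
    cv2.imwrite(f"pics/{f}.png",cv2.resize(im[y0:y1,x0:x1],None,fx=k,fy=k,interpolation=cv2.INTER_CUBIC)[:,:,::-1])
E
python3 - <<'E'
from h import *
s=env.state();print(s['time_s'],s['ee_pos'],s['ee_rot'])
grab("wrist","w1")
E
```

```text
1.9333 [ 489.53707499 -202.76675551  231.10008016] [1.79961739e+02 5.10920445e-02 8.97388203e+01]
```

View pics/w1.png

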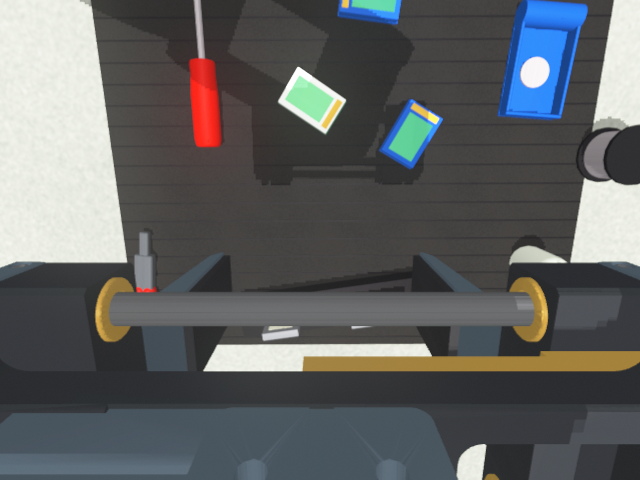

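The module shows at around px (312,100). The blue decoy is beside it at (411,133), and the rack is behind the fingers. Next I'll segment the module and compute its pose.

```bash
python3 - <<'E'
from h import *
im,c=load("w1")
sub=np.zeros(im.shape[:2],np.uint8); sub[55:145,265:360]=255
m=((im.max(2)>110)&(sub>0)).astype(np.uint8)
n,l,st,_=cv2.connectedComponentsWithStats(m); k=1+st[1:,4].argmax(); print(st[k])
ys,xs=np.nonzero(l==k)
P=np.array([px2w(c,x,y,14)[:2] for x,y in zip(xs,ys)],np.float32)
r=cv2.minAreaRect(P); print(r, cv2.boxPoints(r))
crop(im,"w1c",255,50,455,180,4)
E
```

```text
[ 278   67   68   68 2486]
((480.66455078125, -88.22239685058594), (39.296241760253906, 57.35331344604492), 57.035423278808594) [[ 445.9137    -89.10376 ]
 [ 494.0335   -120.31087 ]
 [ 515.4154    -87.341034]
 [ 467.2956    -56.133926]]
```

View pics/w1c.png

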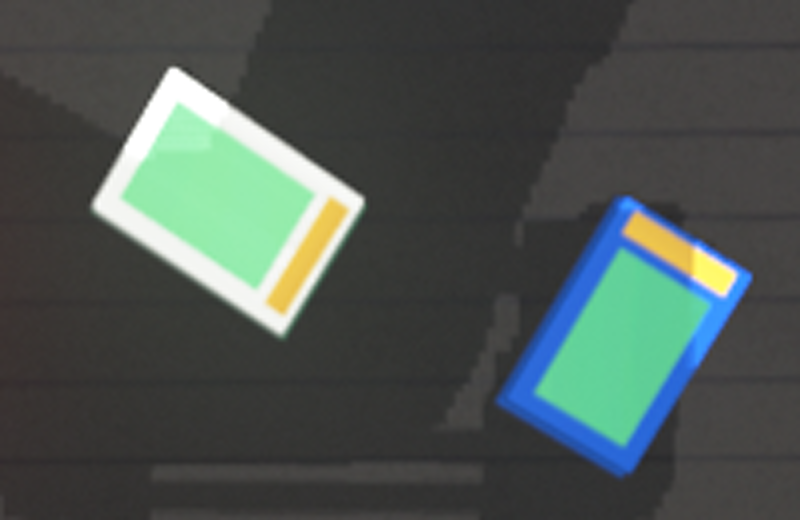

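>>> jog_arm --deltas '[[[0.02,-0.003,0.02,-7.1,0.0912],[0.045,-0.006,0.04,-14.2,0.0912],[0.07,-0.0095,0.06,-21.3,0.0912],[0.095,-0.0095,0.08,-28.4,0.0912],[0.112,-0.0095,0.1,-35.5,0.0912],[0.112,-0.0095,0.12,-42.6,0.0912],[0.112,-0.0095,0.14,-49.7,0.0912],[0.112,-0.0095,0.15,-57,0.0912],[0.112,-0.0095,0.16,-57,0.08],[0.112,-0.0095,0.18,-57,0.075],[0.112,-0.0095,0.2,-57,0.07],[0.112,-0.0095,0.209,-57,0.07],[0.112,-0.0095,0.21,-57,0.07],[0.112,-0.0095,0.21,-57,0.07],[0.112,-0.0095,0.21,-57,0.07]]]'

```text
time_s: 3.23
ee_pos: [481.3, -87.6, 21.7]
ee_rot: [180.0, 0.1, 147.0]
force: [0.3, -0.5, 0.3]
gripper_width: 70.0
```

```bash
python3 - <<'E'
from h import *
im,c=grab("wrist","w2"); grab("side","s2")
E
```

```text
(no output)
```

View pics/s2.png

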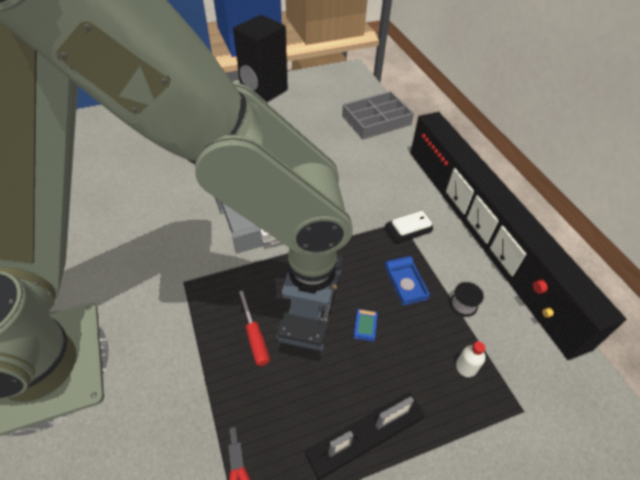

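The side view shows the gripper lowered over the module and clear of the decoy, so I'll close and lift.

>>> jog_arm --deltas '[[[0,0,0,0,0.05],[0,0,0,0,0.04],[0,0,0,0,0.03],[0,0,0,0,0.03],[0,0,0,0,0.03],[0,0,0,0,0.03],[0,0,-0.03,0,0.03],[0,0,-0.06,7,0.03],[0,0,-0.09,14,0.03],[0,0,-0.12,21,0.03],[0,0,-0.15,28,0.03],[0,0,-0.18,35,0.03],[0,0,-0.21,42,0.03],[0,0,-0.21,49,0.03],[0,0,-0.21,56,0.03],[0,0,-0.21,57,0.03],[0,0,-0.21,57,0.03]]]' --grip_force 20

```text
time_s: 4.75
ee_pos: [480.1, -87.9, 230.6]
ee_rot: [-180.0, -0.0, 90.1]
force: [-1.1, -0.9, -1.1]
gripper_width: 38.0
```

```bash
python3 - <<'E'
from h import *
s=env.state();print(s['time_s'],s['ee_pos'],s['ee_rot'],s['gripper_width'])
im,c=grab("wrist","w3")
E
```

```text
4.75 [480.09387592 -87.93362404 230.60436169] [-1.79950099e+02 -8.34802808e-03  9.01250687e+01] 37.97256496803845
```

View pics/w3.png

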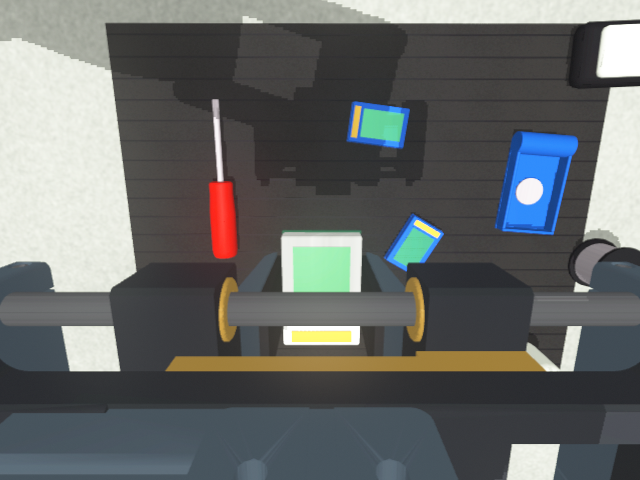

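The module is held, 38 mm wide and square. Next I'll move to a spot short of the drawer and look.

>>> jog_arm --deltas '[[[0.04,0,0,0,0.03],[0.08,0,0,0,0.03],[0.11,0,0,0,0.03],[0.11,0,0,0,0.03],[0.11,0,0,0,0.03],[0.11,0,0,0,0.03]]]'

```text
time_s: 5.3
ee_pos: [480.3, 21.7, 230.5]
ee_rot: [-179.9, 0.0, 90.1]
force: [0.5, -0.8, 0.4]
gripper_width: 37.9
```

```bash
python3 - <<'E'
from h import *
s=env.state();print(s['time_s'],s['ee_pos'],s['ee_rot'],s['gripper_width'])
im,c=grab("wrist","w4"); crop(im,"w4c",120,80,520,280,2)
E
```

```text
5.3 [480.33935363  21.67702926 230.54145012] [-1.79949156e+02  4.13157130e-02  9.01047540e+01] 37.944976147601885
```

View pics/w4.png

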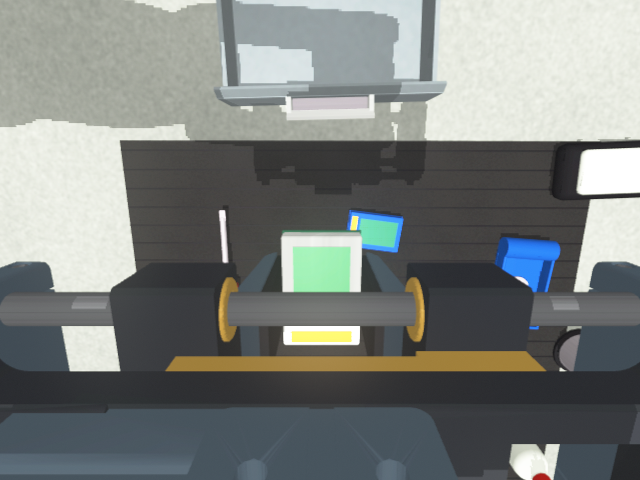

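View pics/w4c.png

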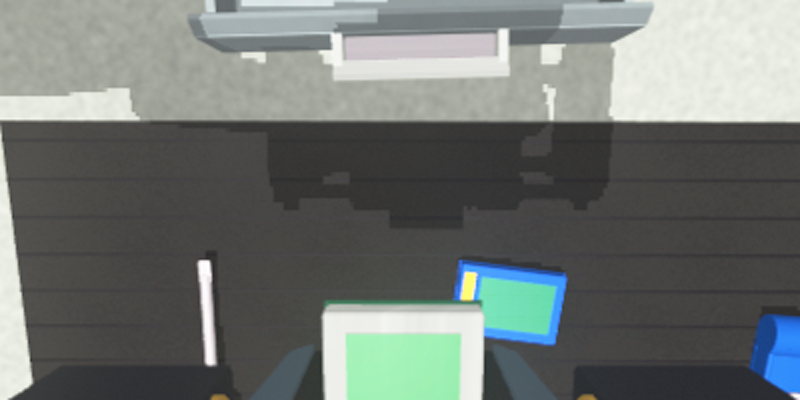

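```bash
python3 - <<'E'
from h import *
im,c=load("w4")
f=lambda u,v,z:px2w(c,120+u/2,80+v/2,z)[:2].round(1)
print("front top outer corners",f(190,16,63),f(651,4,63))
print("front top inner edge",f(250,10,63),f(590,2,63))
print("rail inner ends z57",f(343,33,57),f(498,30,57), "cheek outer",f(331,30,57),f(508,28,57))
print("lip top inner z62",f(343,61,62),f(498,56,62),"outer",f(333,68,62),f(508,62,62))
g=lambda u,v,z:px2w(c,u,v,z)[:2].round(1)
print("sides z55 near/far",g(238,83,55),g(228,0,55),g(424,80,55),g(428,0,55))
print("foot",f(343,60,50),f(498,57,50),f(345,35,50))
E
```

```text
front top outer corners [390.4 139.5] [584.2 144.4]
front top inner edge [415.8 141.9] [558.6 145.2]
rail inner ends z57 [454.3 133.7] [521.1 135. ] cheek outer [449.1 134.9] [525.4 135.8]
lip top inner z62 [454.5 121.7] [520.8 123.9] outer [450.1 118.9] [525.2 121.4]
sides z55 near/far [408.3 144.8] [403.5 208.1] [568.2 147.5] [567.3 208.3]
foot [453.5 123.5] [522.3 124.8] [454.6 133.9]
```

>>> jog_arm --deltas '[[[0.04,0.0055,0,0,0.03],[0.08,0.0055,0,0,0.03],[0.12,0.0055,0.02,0,0.03],[0.155,0.0055,0.05,0,0.03],[0.183,0.0055,0.08,0,0.03],[0.183,0.0055,0.11,0,0.03],[0.183,0.0055,0.135,0,0.03],[0.183,0.0055,0.155,0,0.03],[0.183,0.0055,0.17,0,0.03],[0.183,0.0055,0.182,0,0.03],[0.183,0.0055,0.19,0,0.03],[0.183,0.0055,0.195,0,0.03],[0.183,0.0055,0.197,0,0.03],[0.183,0.0055,0.197,0,0.03],[0.183,0.0055,0.197,0,0.03]]]'

```text
time_s: 6.6
ee_pos: [486.6, 204.9, 34.6]
ee_rot: [179.9, -0.0, 90.0]
force: [-0.1, 0.6, -1.0]
gripper_width: 37.8
```

```bash
python3 - <<'E'
from h import *
grab("scene","c5")
im,c=grab("side","s5"); 
crop(im,"s5c",150,80,450,280,2.6)
E
```

```text
(no output)
```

View pics/c5.png

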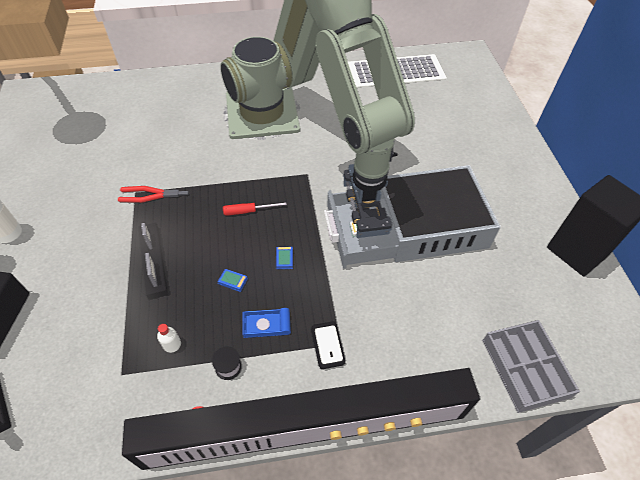

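View pics/s5c.png

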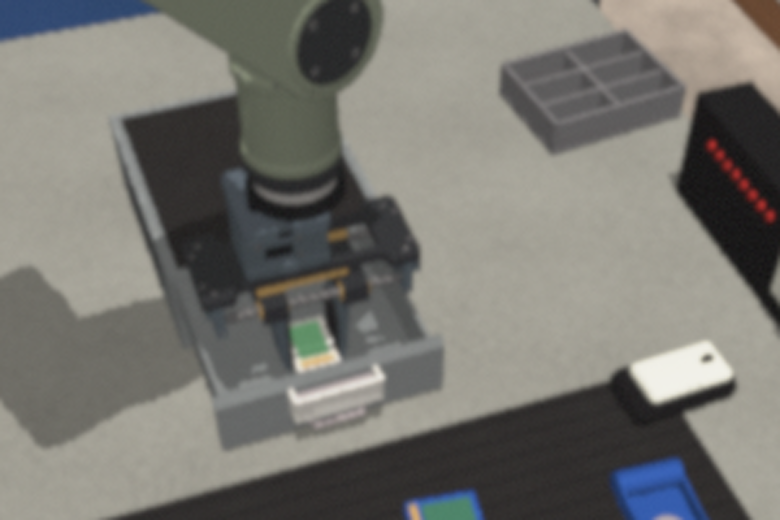

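>>> jog_arm --deltas '[[[0,0,0.001,0,0.03],[0,0,0.001,0,0.042],[0,0,0.001,0,0.055],[0,0,0.001,0,0.055],[0,0,0.001,0,0.055],[0,0,-0.01,0,0.055],[0,0,-0.035,0,0.055],[0,0,-0.07,0,0.055],[0,0,-0.105,0,0.055],[0,0,-0.145,0,0.055],[-0.04,0,-0.147,0,0.07],[-0.08,0,-0.147,0,0.09],[-0.12,0,-0.147,0,0.09],[-0.155,0,-0.147,0,0.09],[-0.165,0,-0.147,0,0.09],[-0.165,0,-0.147,0,0.09],[-0.165,0,-0.147,0,0.09],[-0.165,0,-0.147,0,0.09]]]'

```text
time_s: 8.2
ee_pos: [486.1, 41.1, 180.9]
ee_rot: [180.0, -0.0, 90.0]
force: [0.1, -0.0, 0.6]
gripper_width: 89.9
```

```bash
python3 - <<'E'
from h import *
s=env.state();print(s['time_s'],s['ee_pos'],s['ee_rot'],s['gripper_width'])
im,c=grab("wrist","w6"); crop(im,"w6c",200,20,460,180,3)
im,c=grab("scene","c6"); crop(im,"c6c",310,150,510,280,4)
im,c=grab("side","s6"); crop(im,"s6c",180,100,340,260,4)
E
```

```text
8.2 [486.12837429  41.07226288 180.93111536] [ 1.79992671e+02 -3.93341520e-02  9.00380419e+01] 89.85492040406896
```

View pics/w6.png

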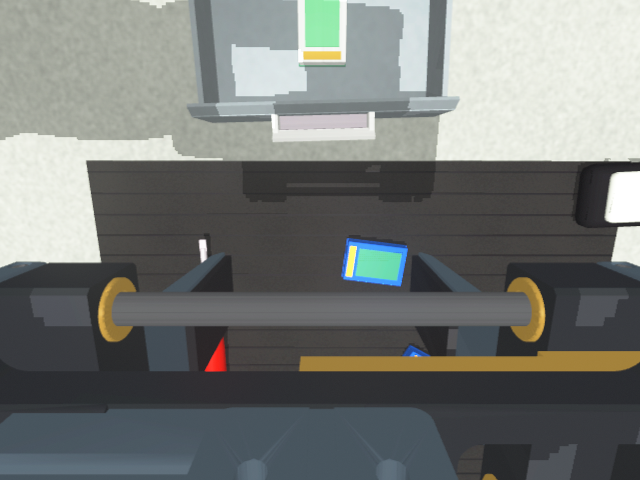

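View pics/w6c.png

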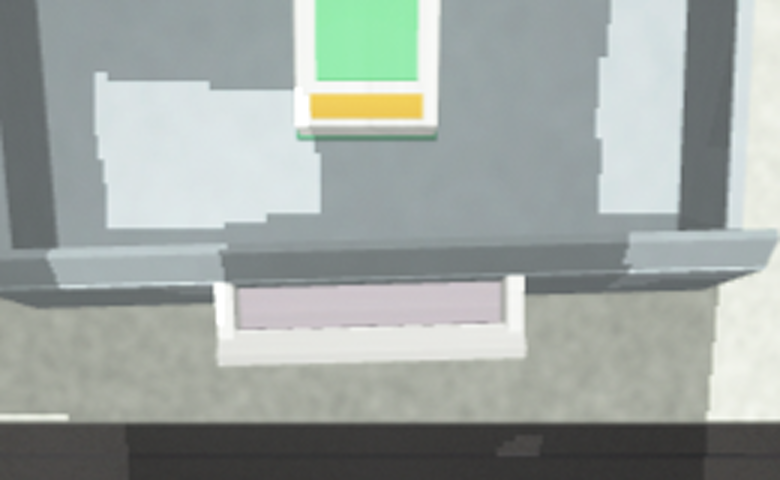

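View pics/c6c.png

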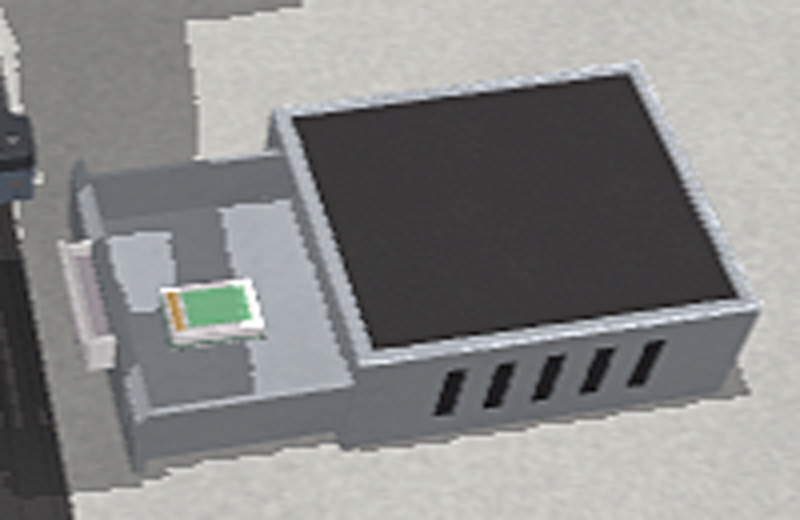

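View pics/s6c.png

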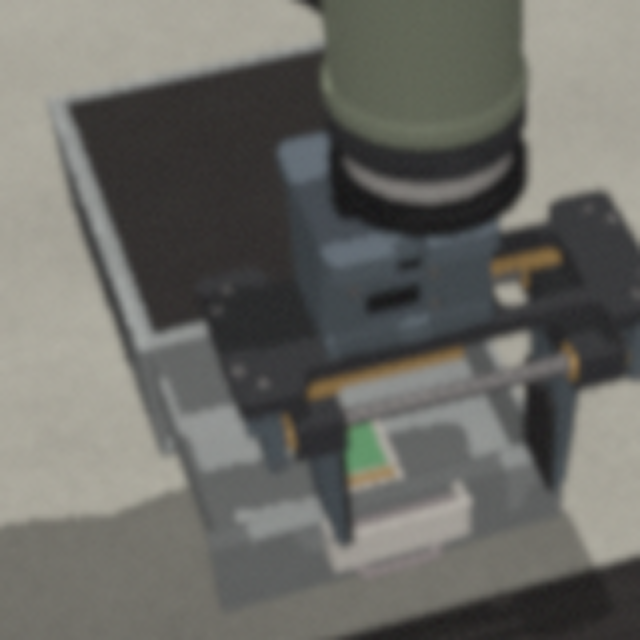

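The module lies flat, screen up, inside the drawer. I'll enlarge the rail to measure it.

```bash
python3 - <<'E'
from h import *
im,c=load("w6"); 
a=cv2.convertScaleAbs(im[90:150,262:384],alpha=1.6,beta=-140)
cv2.imwrite("pics/w6d.png",cv2.resize(a,None,fx=6.5,fy=6.5,interpolation=cv2.INTER_NEAREST)[:,:,::-1])
print(im[90:148:1,322].tolist())
E
```

```text
[[152, 161, 164], [153, 162, 164], [153, 161, 164], [153, 162, 164], [153, 162, 164], [153, 162, 165], [153, 162, 164], [153, 162, 165], [152, 162, 164], [152, 161, 163], [145, 154, 156], [143, 152, 154], [144, 152, 154], [124, 132, 133], [118, 125, 126], [117, 124, 125], [116, 124, 125], [117, 124, 125], [117, 124, 125], [116, 123, 125], [117, 124, 125], [117, 124, 125], [132, 140, 142], [121, 128, 130], [127, 130, 132], [196, 189, 194], [207, 199, 205], [206, 198, 203], [206, 197, 203], [206, 198, 203], [207, 200, 205], [206, 199, 204], [208, 201, 206], [206, 198, 203], [203, 196, 202], [204, 196, 201], [204, 196, 201], [205, 197, 202], [182, 176, 180], [235, 235, 232], [232, 232, 229], [231, 231, 227], [231, 232, 228], [230, 231, 227], [229, 231, 226], [230, 232, 227], [231, 231, 227], [226, 227, 223], [224, 226, 221], [225, 226, 222], [206, 209, 200], [177, 181, 171], [174, 177, 167], [176, 179, 169], [174, 178, 168], [172, 175, 165], [168, 172, 161], [166, 170, 159]]
```

View pics/w6d.png

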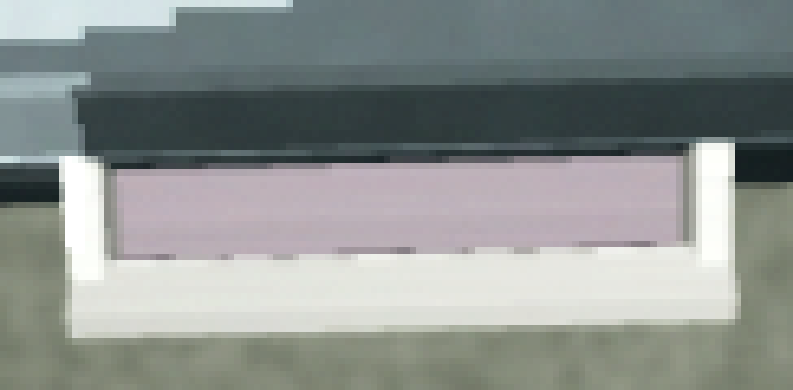

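```bash
python3 - <<'E'
from h import *
im,c=load("w6")
f=lambda u,v,z:px2w(c,u,v,z)[:2].round(1)
print("front",f(322,112.7,63),"foot edge",f(322,114.8,50),"lip kink",f(322,128.4,54),"lip top outer",f(322,140.5,62))
k=6.5
for a,b in (((110,168),(690,152)),((110,260),(690,245)),((70,337),(737,320)),((100,280),(697,265))):
  A=f(262+a[0]/k,90+a[1]/k,57);B=f(262+b[0]/k,90+b[1]/k,57);d=B-A;print(A,B,np.degrees(np.arctan2(d[1],d[0])).round(2))
print("cheek inner z57",f(262+104/k,90+215/k,57),f(262+697/k,90+205/k,57)); print("outer",f(262+64/k,90+160/k,57),f(262+735/k,90+145/k,57))
print("front top ends",f(200+0/3,20+270/3,63),)
# front inner-top edge line
g=cv2.cvtColor(im,cv2.COLOR_RGB2GRAY)
pts=[]
for u in range(272,380,6):
    col=g[105:125,u].astype(int); v=105+np.abs(np.diff(col))[:].argmax(); pts.append((u,v))
P=np.array([f(u,v+.5,52) for u,v in pts]); q=np.polyfit(P[:,0],P[:,1],1); print(np.degrees(np.arctan(q[0])))
print(c[2],f(322,41,26+0))
E
```

```text
front [486.5 134.4] foot edge [486.5 134.2] lip kink [486.5 124.1] lip top outer [486.5 115. ]
[454.6 132.8] [520.7 134.5] 1.47
[454.3 122.7] [521.  124.4] 1.46
[449.4 114.2] [526.7 116.1] 1.41
[453.1 120.5] [521.9 122.2] 1.42
cheek inner z57 [453.8 127.7] [521.7 128.8]
outer [449.4 133.6] [525.8 135.3]
front top ends [398.4 136.2]
1.7707724922203143
[485.73147215 106.0078988  334.91111165] [486.6 191.7]
```

Rail centre is at (487.7, 129.2) with a yaw of about 1.45°. Its measured inner length is 67.9 mm, against 68 mm given. Next I'll look at the rack with the tool turned to yaw 0.

>>> jog_arm --deltas '[[[-0.01,0,-0.03,7,0.09],[-0.04,-0.005,-0.05,14,0.09],[-0.07,-0.01,-0.05,21,0.09],[-0.1,-0.015,-0.05,28,0.09],[-0.13,-0.02,-0.05,35,0.09],[-0.16,-0.025,-0.05,42,0.09],[-0.19,-0.03,-0.05,49,0.09],[-0.22,-0.035,-0.05,56,0.09],[-0.25,-0.04,-0.05,63,0.09],[-0.28,-0.046,-0.05,70,0.09],[-0.31,-0.046,-0.05,77,0.09],[-0.335,-0.046,-0.05,84,0.09],[-0.335,-0.046,-0.05,90,0.09],[-0.335,-0.046,-0.05,90,0.09],[-0.335,-0.046,-0.05,90,0.09],[-0.335,-0.046,-0.05,90,0.09]]]'

```text
time_s: 9.68
ee_pos: [440.3, -293.9, 230.8]
ee_rot: [-180.0, 0.0, 0.2]
force: [0.8, 0.8, 0.1]
gripper_width: 89.9
```

```bash
python3 - <<'E'
from h import *
s=env.state();print(s['time_s'],s['ee_pos'],s['ee_rot'],s['qpos'].round(1))
im,c=grab("wrist","w7")
E
```

```text
9.6833 [ 440.30473708 -293.91422292  230.831123  ] [-1.79967993e+02  1.27192489e-02  2.16002331e-01] [-35.   14.2  95.5   0.   70.3  54.8]
```

View pics/w7.png

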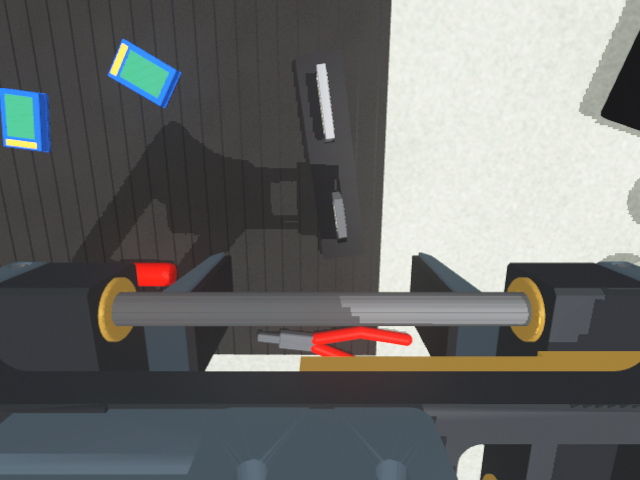

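```bash
python3 - <<'E'
from h import *
im,c=load("w7"); crop(im,"w7c",285,45,375,260,3)
crop(im,"w7d",295,50,365,150,6)
g=im.max(2); m=np.zeros(g.shape,np.uint8); m[55:150,308:345]=(g[55:150,308:345]>185)
n,l,st,_=cv2.connectedComponentsWithStats(m);k=1+st[1:,4].argmax();print(st[k])
ys,xs=np.nonzero(l==k)
P=np.array([px2w(c,x,y,68)[:2] for x,y in zip(xs,ys)],np.float32); r=cv2.minAreaRect(P);print(r,cv2.boxPoints(r))
E
```

```text
[317  64  17  75 649]
((547.2301635742188, -297.2442626953125), (58.8297004699707, 8.382863998413086), 7.636448383331299) [[ 517.51917 -296.99884]
 [ 518.6332  -305.30737]
 [ 576.94116 -297.4897 ]
 [ 575.82715 -289.18115]]
```

View pics/w7c.png

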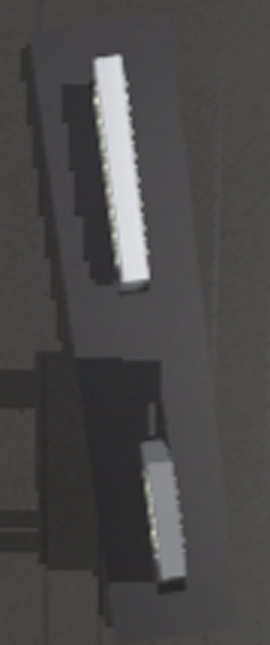

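View pics/w7d.png

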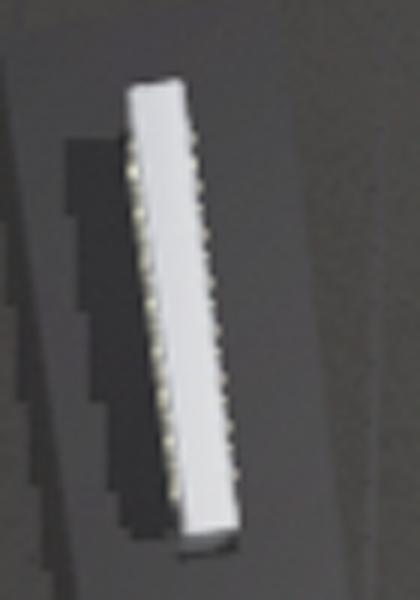

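The wide holder is at (547.2, -297.2) with yaw 7.6°. Its visible top is 58.8 × 8.4 mm, which matches the 60 × 8 given. I'll move over it, descend and pause.

>>> jog_arm --deltas '[[[0.03,0.002,0,-4,0.09],[0.06,0.002,0,-7.6,0.09],[0.09,0.002,0.02,-7.6,0.08],[0.107,0.002,0.05,-7.6,0.06],[0.107,0.002,0.08,-7.6,0.045],[0.107,0.002,0.11,-7.6,0.045],[0.107,0.002,0.13,-7.6,0.045],[0.107,0.002,0.15,-7.6,0.045],[0.107,0.002,0.165,-7.6,0.045],[0.107,0.002,0.175,-7.6,0.045],[0.107,0.002,0.18,-7.6,0.045],[0.107,0.002,0.18,-7.6,0.045],[0.107,0.002,0.18,-7.6,0.045]]]'

```text
time_s: 10.82
ee_pos: [547.6, -297.0, 51.7]
ee_rot: [180.0, -0.1, 7.6]
force: [-0.1, -0.8, 1.1]
gripper_width: 45.1
```

```bash
python3 - <<'E'
from h import *
im,c=grab("wrist","w8")
im,c=grab("scene","c8"); crop(im,"c8c",100,190,260,310,5)
E
```

```text
(no output)
```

View pics/w8.png

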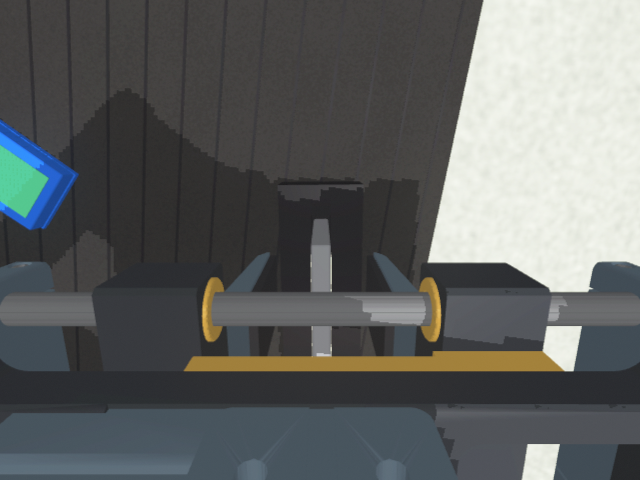

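View pics/c8c.png

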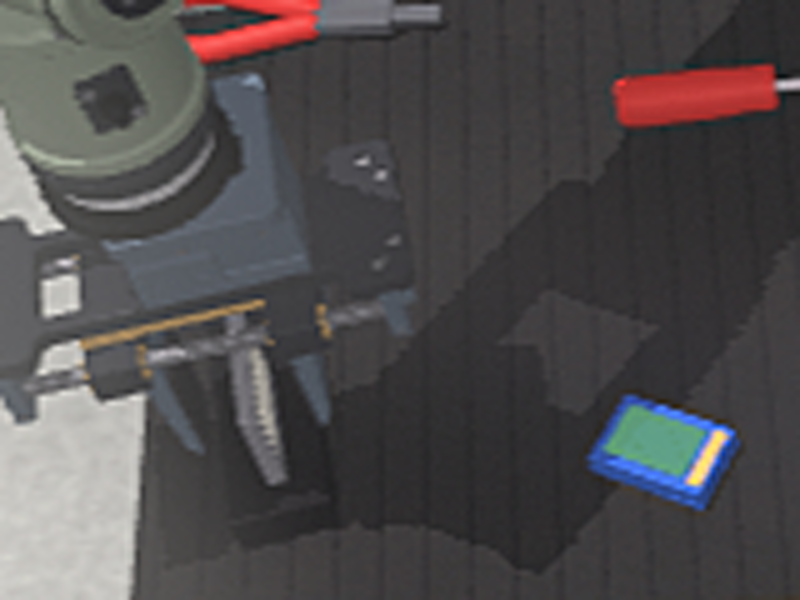

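The plate (col ~321) is centred between the fingers. I'll grip it and lift.

>>> jog_arm --deltas '[[[0,0,0,0,0.03],[0,0,0,0,0.015],[0,0,0,0,0.004],[0,0,0,0,0.004],[0,0,0,0,0.004],[0,0,0,0,0.004],[0,0,0,0,0.004],[0,0,-0.01,0,0.004],[0,0,-0.03,0,0.004],[0,0,-0.06,3,0.004],[0,0,-0.09,6.15,0.004],[0,0,-0.12,6.15,0.004],[0,0,-0.15,6.15,0.004],[0,0,-0.15,6.15,0.004],[0,0,-0.15,6.15,0.004]]]' --grip_force 45

```text
time_s: 12.17
ee_pos: [547.9, -297.4, 203.8]
ee_rot: [179.8, -0.3, 1.5]
force: [1.0, -0.5, -1.3]
gripper_width: 7.6
```

```bash
python3 - <<'E'
from h import *
im,c=grab("wrist","w9")
im,c=grab("scene","c9"); crop(im,"c9c",100,150,300,300,4)
E
```

```text
(no output)
```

View pics/w9.png

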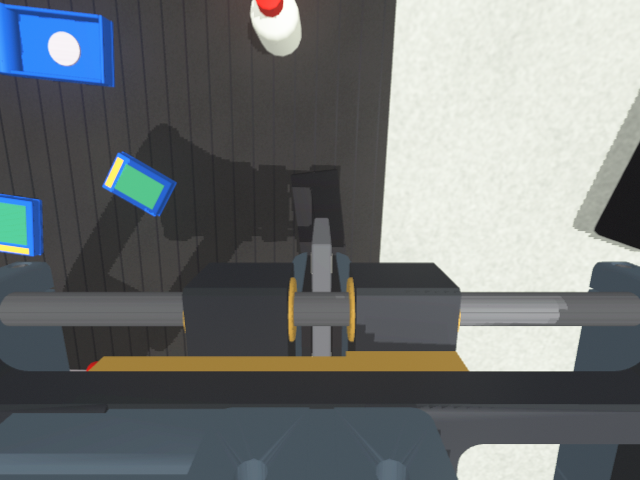

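View pics/c9c.png

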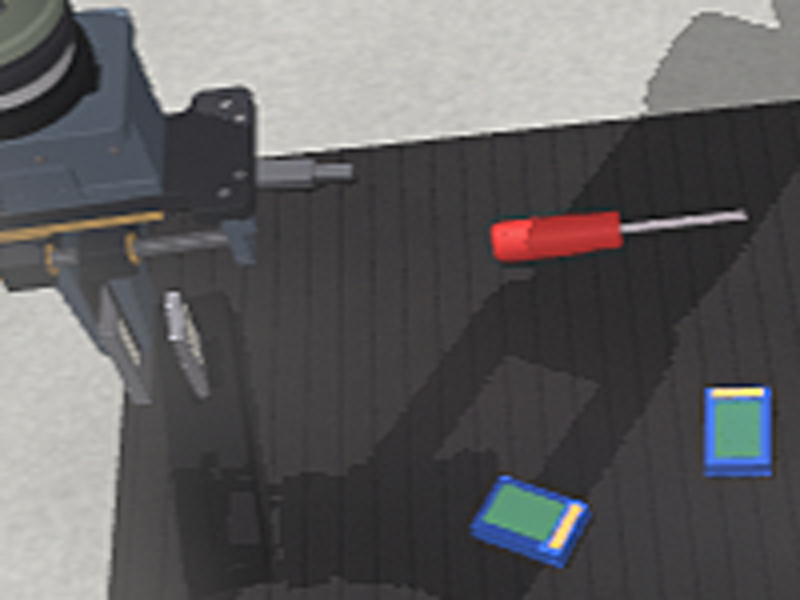

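The wide holder is held upright (7.6 mm opening), and the narrow one stays in the rack. I'll carry it to above the rail.

>>> jog_arm --deltas '[[[-0.002,-0.02,0,0,0.004],[-0.006,-0.055,0,0,0.004],[-0.01,-0.09,0,0,0.004],[-0.015,-0.13,0,0,0.004],[-0.02,-0.17,0,0,0.004],[-0.025,-0.21,0,0,0.004],[-0.03,-0.25,0,0,0.004],[-0.035,-0.29,0,0,0.004],[-0.04,-0.33,0,0,0.004],[-0.0445,-0.365,0,0,0.004],[-0.0485,-0.395,0,0,0.004],[-0.0485,-0.415,0,0,0.004],[-0.0485,-0.4276,0.015,0,0.004],[-0.0485,-0.4276,0.035,0,0.004],[-0.0485,-0.4276,0.051,0,0.004],[-0.0485,-0.4276,0.051,0,0.004],[-0.0485,-0.4276,0.051,0,0.004],[-0.0485,-0.4276,0.051,0,0.004]]]'

```text
time_s: 13.77
ee_pos: [487.9, 129.1, 150.1]
ee_rot: [180.0, 0.0, 1.4]
force: [0.3, 0.2, -0.0]
gripper_width: 7.9
```

```bash
python3 - <<'E'
from h import *
s=env.state();print(s['time_s'],s['ee_pos'],s['ee_rot'],s['qpos'].round(1))
im,c=grab("wrist","w10"); crop(im,"w10c",240,80,400,240,4)
im,c=grab("side","s10"); crop(im,"s10c",180,120,380,270,4)
E
```

```text
13.7667 [487.87573796 129.11999953 150.05314388] [1.79995609e+02 1.16779232e-02 1.43374197e+00] [ 13.5  16.  105.7  -0.   58.3 102.1]
```

View pics/w10.png

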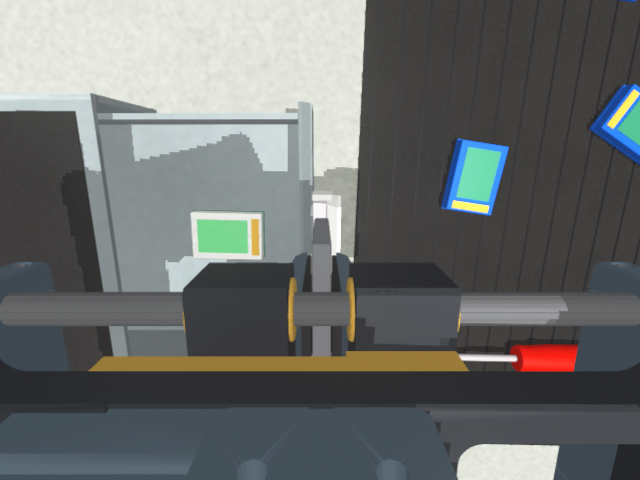

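View pics/w10c.png

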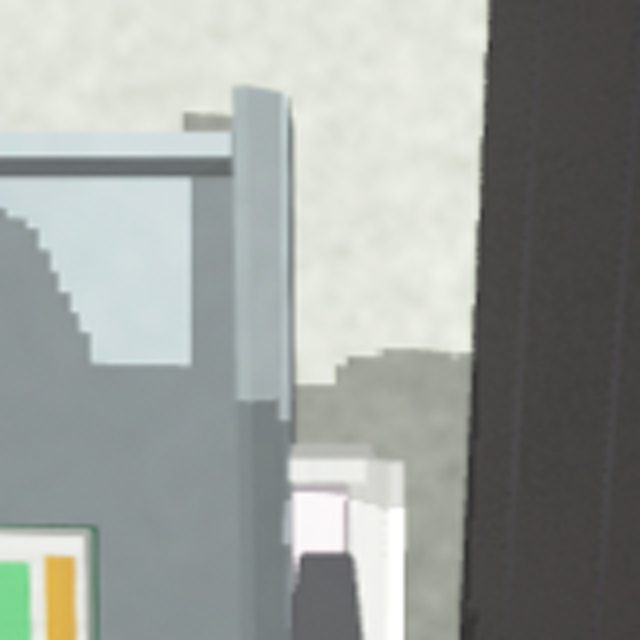

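View pics/s10c.png

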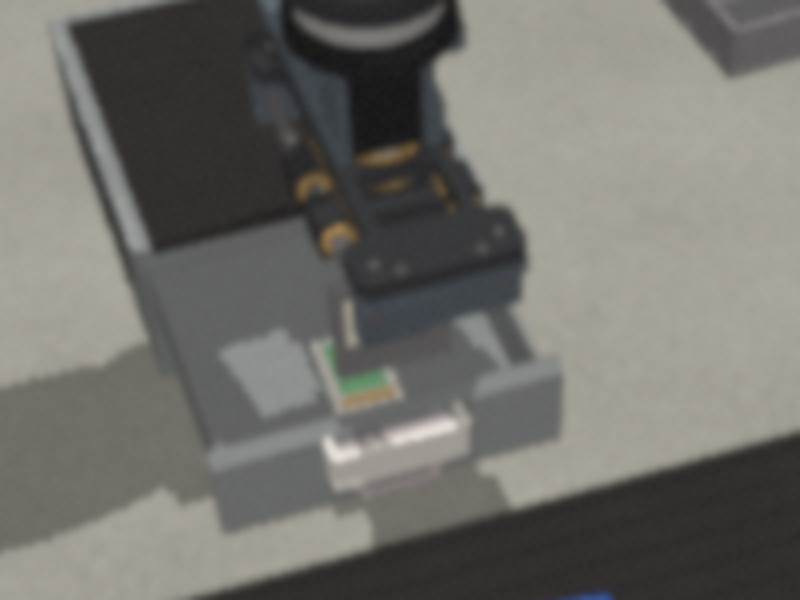

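```bash
python3 - <<'E'
from h import *
im,c=load("w10")
f=lambda u,v,z:px2w(c,u,v,z).round(1)
F=lambda u,v:(240+u/4,80+v/4)
print(c[2])
print("front outer z63",f(*F(291,430),63),f(*F(290,120),63),"front hidden"), 
print("lip kink z54",f(*F(347,500),54),"cheek inner z57",f(*F(325,488),57),"foot end z50",f(*F(325,494),50),"lip outer top z62",f(*F(404,520),62))
print("plate bottom end z107",f(*F(303,552),107),f(*F(353,552),107),"top? z167",)
for zz in (106,107): print(f(*F(328,552),zz))
print(im[200,300:350].tolist()); print(im[213,300:350,0].tolist()); print(im[223,300:350,0].tolist())
a=cv2.convertScaleAbs(im[185:260,295:350],alpha=1.3,beta=-60)
cv2.imwrite("pics/w10d.png",cv2.resize(a,None,fx=8,fy=8,interpolation=cv2.INTER_NEAREST)[:,:,::-1])
E
```

```text
[553.0508069  130.31718682 303.98649509]
front outer z63 [530.4 135.2  63. ] [579.7 136.3  63. ] front hidden
lip kink z54 [517.5 125.3  54. ] cheek inner z57 [519.9 129.3  57. ] foot end z50 [517.9 129.2  50. ] lip outer top z62 [515.4 115.6  62. ]
plate bottom end z107 [517.6 132.3 107. ] [517.7 125.3 107. ] top? z167
[517.5 128.8 106. ]
[517.7 128.8 107. ]
[[132, 140, 141], [131, 139, 140], [129, 137, 138], [124, 132, 133], [121, 129, 129], [122, 129, 129], [121, 129, 129], [122, 130, 129], [121, 129, 129], [120, 127, 129], [123, 130, 131], [133, 141, 141], [168, 173, 172], [209, 210, 205], [220, 219, 217], [221, 220, 218], [221, 220, 218], [217, 217, 213], [212, 211, 209], [214, 212, 209], [215, 214, 211], [215, 214, 211], [214, 212, 209], [213, 212, 209], [214, 213, 210], [214, 212, 210], [220, 219, 215], [227, 227, 224], [227, 228, 224], [229, 229, 225], [227, 228, 224], [222, 223, 219], [215, 215, 210], [212, 214, 209], [211, 212, 207], [211, 212, 206], [212, 214, 208], [220, 220, 215], [226, 226, 222], [226, 226, 222], [215, 216, 209], [177, 179, 170], [167, 170, 160], [166, 169, 159], [165, 167, 159], [165, 168, 158], [166, 170, 160], [168, 171, 161], [166, 169, 159], [162, 166, 156]]
[130, 130, 128, 124, 121, 122, 122, 120, 119, 119, 138, 172, 182, 224, 250, 250, 250, 250, 251, 251, 251, 251, 250, 250, 251, 242, 193, 222, 238, 242, 241, 242, 242, 242, 241, 240, 243, 253, 255, 255, 253, 193, 162, 162, 162, 161, 161, 161, 160, 159]
[130, 130, 129, 124, 120, 120, 120, 120, 120, 119, 120, 127, 141, 147, 137, 100, 102, 101, 102, 102, 102, 102, 102, 102, 102, 102, 101, 102, 133, 210, 241, 241, 241, 241, 241, 241, 245, 253, 255, 255, 251, 155, 155, 155, 158, 159, 160, 159, 160, 160]
```

View pics/w10d.png

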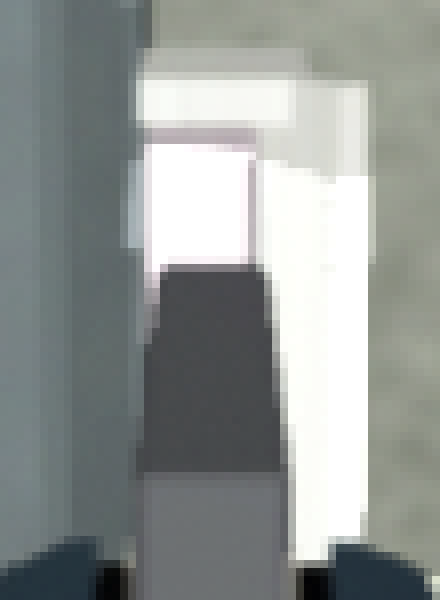

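This view shows the plate and rail together. Relative to the rail, the plate needs about +1.2 mm in y and −1 mm in x. I'll apply that, lower it to just above the lip and look again.

>>> jog_arm --deltas '[[[-0.001,-0.0012,0.015,0,0.004],[-0.001,-0.0012,0.03,0,0.004],[-0.001,-0.0012,0.038,0,0.004],[-0.001,-0.0012,0.038,0,0.004],[-0.001,-0.0012,0.038,0,0.004],[-0.001,-0.0012,0.038,0,0.004]]]'

```text
time_s: 14.37
ee_pos: [487.4, 130.5, 112.8]
ee_rot: [-180.0, -0.1, 1.4]
force: [-0.7, 0.1, -0.1]
gripper_width: 7.7
```

```bash
python3 - <<'E'
from h import *
s=env.state();print(s['time_s'],s['ee_pos'],s['ee_rot'],s['force'])
im,c=grab("wrist","w11"); 
a=cv2.convertScaleAbs(im[150:260,285:365],alpha=1.3,beta=-60)
cv2.imwrite("pics/w11d.png",cv2.resize(a,None,fx=5.4,fy=5.4,interpolation=cv2.INTER_NEAREST)[:,:,::-1])
im,c=grab("side","s11"); crop(im,"s11c",200,140,340,260,5)
E
```

```text
14.3667 [487.42102402 130.48383241 112.84831938] [-1.79978664e+02 -1.03705618e-01  1.43773866e+00] [-0.6814327   0.12658544 -0.05644884]
```

View pics/w11d.png

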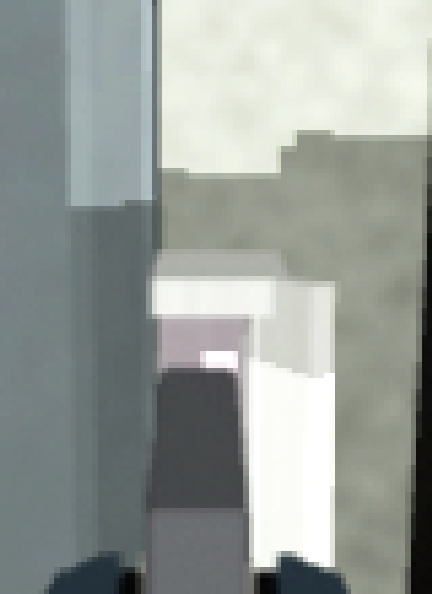

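View pics/s11c.png

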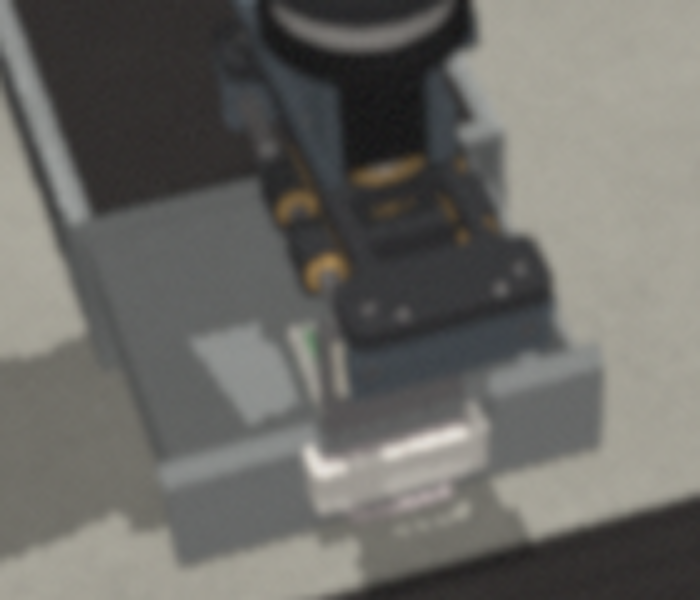

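```bash
python3 - <<'E'
from h import *
im,c=load("w11")
f=lambda u,v,z:px2w(c,u,v,z).round(1)
F=lambda u,v:(285+u/5.4,150+v/5.4)
print(c[2])
print("front z63",f(*F(157,215),63),"foot L/R z50",f(*F(158,330),50),f(*F(247,330),50),"lip kink z54",f(*F(249,335),54))
print("cheek z57",f(*F(200,316),57)); print("plate",[f(*F(u,368),69.5) for u in (158,240)])
for r in (205,211,214,222,230): print(r,im[r,305:352,0].tolist())
E
```

```text
[552.28744097 131.61632859 266.91192477]
front z63 [532.2 135.1  63. ] foot L/R z50 [517.9 134.9  50. ] [518.2 124.8  50. ] lip kink z54 [518.3 124.7  54. ]
cheek z57 [520.7 130.3  57. ]
plate [array([517. , 134.6,  69.5]), array([517.2, 126. ,  69.5])]
205 [120, 119, 120, 118, 117, 117, 121, 153, 212, 234, 235, 235, 236, 235, 233, 232, 233, 234, 234, 234, 234, 233, 233, 234, 234, 235, 235, 235, 235, 233, 223, 210, 210, 210, 208, 209, 209, 214, 222, 224, 224, 211, 174, 163, 162, 161, 162]
211 [118, 118, 119, 118, 119, 119, 121, 123, 126, 157, 183, 182, 181, 181, 181, 183, 184, 184, 184, 182, 181, 183, 182, 182, 181, 182, 206, 223, 210, 210, 210, 210, 209, 209, 208, 208, 209, 217, 224, 224, 224, 206, 156, 156, 157, 156, 157]
214 [118, 117, 116, 116, 118, 117, 121, 123, 125, 157, 183, 182, 183, 182, 182, 182, 183, 184, 184, 182, 180, 181, 182, 181, 186, 194, 205, 223, 210, 210, 209, 209, 209, 209, 208, 208, 209, 216, 224, 224, 224, 208, 164, 163, 162, 162, 161]
222 [118, 118, 118, 117, 117, 117, 121, 126, 115, 96, 100, 101, 101, 101, 101, 102, 101, 101, 102, 101, 101, 101, 101, 117, 163, 204, 236, 249, 240, 240, 240, 240, 240, 240, 239, 240, 241, 250, 255, 255, 255, 251, 160, 158, 158, 157, 157]
230 [115, 117, 116, 116, 116, 117, 118, 121, 117, 100, 100, 102, 101, 102, 100, 100, 101, 100, 101, 100, 100, 101, 101, 100, 131, 191, 236, 248, 240, 239, 240, 240, 240, 239, 239, 240, 243, 252, 255, 255, 254, 239, 150, 151, 152, 152, 153]
```

>>> jog_arm --deltas '[[[0,0.0005,0,0,0.004],[0,0.0005,0.003,0,0.004],[0,0.0005,0.006,0,0.004],[0,0.0005,0.009,0,0.004],[0,0.0005,0.011,0,0.004],[0,0.0005,0.013,0,0.004],[0,0.0005,0.015,0,0.004],[0,0.0005,0.015,0,0.004],[0,0.0005,0.015,0,0.004]]]' --grip_force 55

```text
time_s: 15.22
ee_pos: [486.7, 129.9, 96.8]
ee_rot: [180.0, 0.0, 1.4]
force: [0.3, -0.0, 0.3]
gripper_width: 7.5
```

```bash
python3 - <<'E'
from h import *
s=env.state();print(s['time_s'],s['ee_pos'],s['ee_rot'],s['force'],s['torque'])
im,c=grab("wrist","w12"); 
a=cv2.convertScaleAbs(im[120:260,285:365],alpha=1.3,beta=-60)
cv2.imwrite("pics/w12d.png",cv2.resize(a,None,fx=4,fy=4,interpolation=cv2.INTER_NEAREST)[:,:,::-1])
E
```

```text
15.2167 [486.659785   129.89224211  96.83568029] [1.79995676e+02 9.26123128e-03 1.44867867e+00] [ 0.26642917 -0.02791261  0.30358271] [0.04625956 0.06680855 0.03655308]
```

View pics/w12d.png

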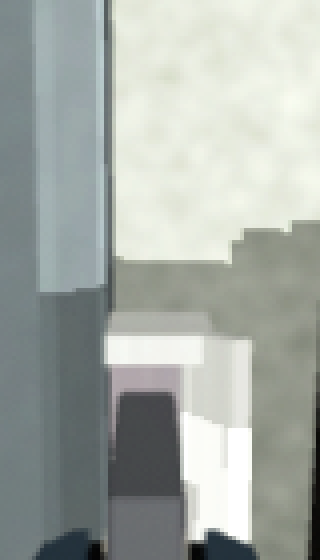

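It has entered freely with no contact force. I'll continue down onto the foot.

>>> jog_arm --deltas '[[[0,0,0.002,0,0.004],[0,0,0.004,0,0.004],[0,0,0.006,0,0.004],[0,0,0.008,0,0.004],[0,0,0.008,0,0.004],[0,0,0.008,0,0.004]]]'

```text
time_s: 15.77
ee_pos: [486.9, 129.9, 89.4]
ee_rot: [-180.0, -0.0, 1.5]
force: [-0.1, 0.3, 5.3]
gripper_width: 8.1
```

>>> jog_arm --deltas '[[[0,0,0.001,0,0.004],[0,0,0.002,0,0.004],[0,0,0.003,0,0.004],[0,0,0.004,0,0.004],[0,0,0.004,0,0.004],[0,0,0.004,0,0.004]]]'

```text
time_s: 16.27
ee_pos: [486.9, 130.0, 85.9]
ee_rot: [-180.0, -0.0, 1.4]
force: [-1.9, 0.3, 8.2]
gripper_width: 7.7
```

>>> jog_arm --deltas '[[[0,0,0.0005,0,0.004],[0,0,0.001,0,0.004],[0,0,0.001,0,0.004],[0,0,0.001,0,0.004]]]'

```text
time_s: 16.6
ee_pos: [486.9, 129.9, 85.0]
ee_rot: [-180.0, -0.1, 1.4]
force: [-1.6, -1.6, 9.4]
gripper_width: 7.6
```

>>> jog_arm --deltas '[[[0,0,0.0005,0,0.004],[0,0,0.001,0,0.004],[0,0,0.001,0,0.004],[0,0,0.001,0,0.004]]]'

```text
time_s: 16.93
ee_pos: [486.9, 130.0, 84.9]
ee_rot: [-180.0, -0.1, 1.5]
force: [-3.7, -0.5, 16.0]
gripper_width: 7.6
```

>>> jog_arm --deltas '[[[0,0,0.0005,0,0.004],[0,0,0.0005,0,0.004],[0,0,0.0005,0,0.004],[0,0,0.0005,0,0.004],[0,0,0.0005,0,0.004],[0,0,0.0005,0,0.004]]]' --grip_force 58

```text
time_s: 17.43
ee_pos: [486.9, 130.0, 84.8]
ee_rot: [-180.0, -0.1, 1.5]
force: [-4.0, -1.6, 18.7]
gripper_width: 7.7
```

```bash
python3 - <<'E'
from h import *
s=env.state();print(s['time_s'],s['ee_pos'],s['ee_rot'],s['force'],s['torque'])
im,c=grab("wrist","w13"); 
im,c=grab("scene","c13"); crop(im,"c13c",310,130,510,280,4)
im,c=grab("side","s13"); crop(im,"s13c",180,120,340,260,5)
E
```

```text
17.4333 [486.93201181 129.97754391  84.80751651] [-1.79983816e+02 -8.18964369e-02  1.45086695e+00] [-4.03233588 -1.57405241 18.6558437 ] [-1.55026808e-01  1.09816457e+00 -1.92353525e-04]
```

View pics/w13.png

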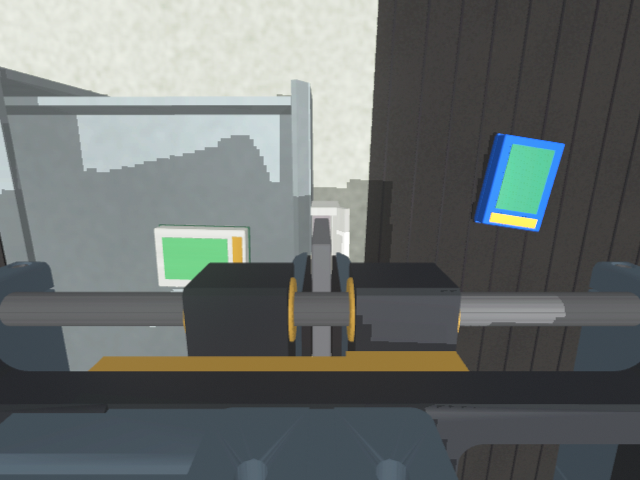

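View pics/c13.png

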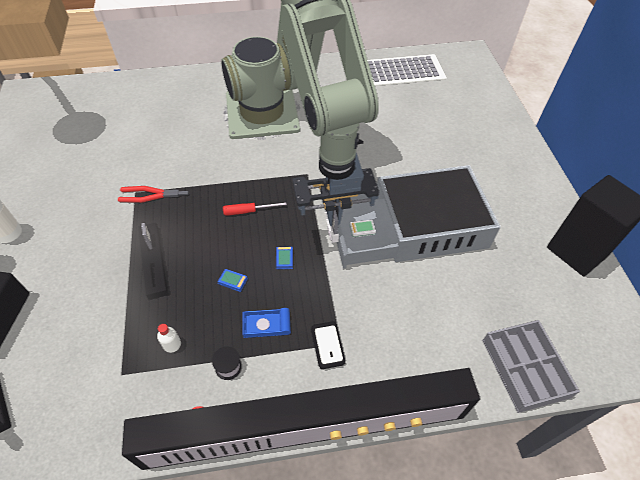

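View pics/s13c.png

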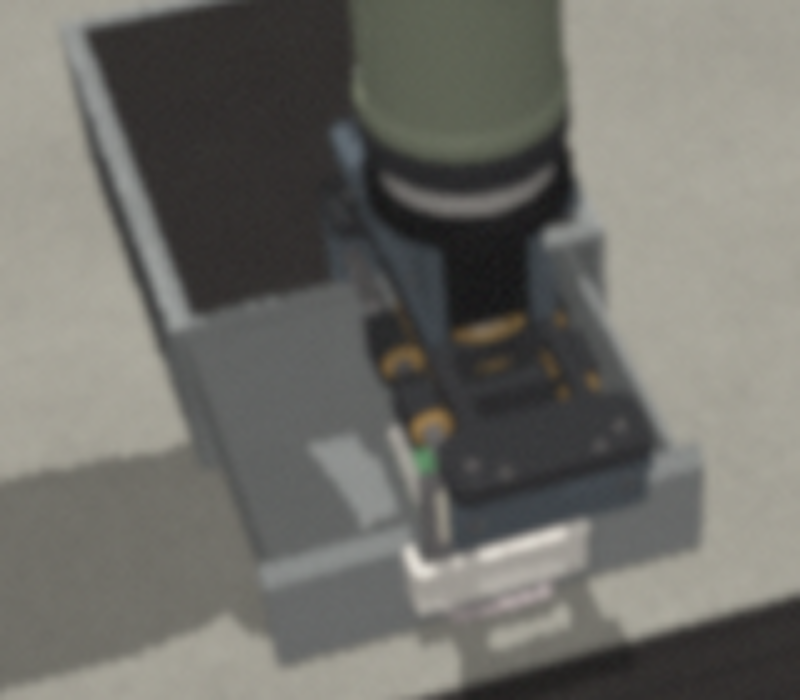

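The foot is on its stop: force rose from 9.4 N, just under the spring's 10 N at full travel, to 18.7 N over only 0.2 mm. TCP z of 84.8 puts the holder's bottom at about 42 mm. The module is flat in the drawer and the other things are where they started. Handing in.

```bash
python3 - <<'E'
from h import *
print(env.job_done()); s=env.state();print(s['time_s'],s['ee_pos'],s['force'],s['gripper_width'])
E
```

```text
the job is handed in; nothing more can be done
None
the job is handed in; nothing more can be done
```

The display module is lying flat, screen up, in the open drawer and released. The wide label holder is seated in the drawer-front rail, and the arm is still gripping it and pressing it home. I handed the job in at about 17.6 s, well inside the 69 s limit.

- **Module:** after I let go, the pictures showed it on the drawer floor, clear of the front and sides. The blue look-alikes were not touched.
- **Holder fit:** it went in without contact force, after I corrected a 1–1.5 mm offset seen between the plate and the rail.
- **Foot fully down:** the force rose about 1 N per mm to 9.4 N, then to 18.7 N over the last 0.2 mm, so the foot is on its stop. The holder's bottom edge then works out at about 42 mm above the table, as required. This comes from force and height; the cameras cannot see the foot under the holder.
- **Other things:** the last pictures showed the narrow holder still in the rack, and the other bench items looked unmoved.
- **Remaining small signs:** there is a sideways force of about 4 N along the rail, and the tilt is below 0.1°. The state after hand-in could not be read.

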